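Tip the plug-in modules onto the test bed and probe them

TASK

Tip every module that stands in front of the test bed over onto its back on the bed, pushing its top while the edge of the bed blocks its foot (do not lift it), so that the opening in its foot faces you; push one test probe, tip first, fully home into each module's opening and let go. When all of them are fitted, press the green start button fully down and release it; leave the other things lying about the bench alone.

Things in the scene. Friction and masses are not known exactly. Their poses are not given: they have to be found in the camera images.
- test_bed: fixed grey slab with black rubber deck and two thin yellow lane lines, 116 (own x) x 225 (own y) x 12 mm high; origin: centre of its underside, on the bench. Its near edge (own x = -58 mm, steel strip) blocks the modules' feet; own x points from the standing modules across the bed. Along its far edge a 6 mm thick aluminium fence stands 22 mm high over the bench
- module_blue: blue module, may be absent: upright grey box, blue band high on its front, 50 (own x) x 54 (y) x 105 mm tall (z), 0.2-0.4 kg. Origin: centre of its foot (underside), z to its top; back (+x) to the bed, foot 0-6 mm from the bed's edge. Terminal opening: square hole 20 x 20 mm in mid-foot, 50 mm deep along z. On its back on the bed: x down, z away from the robot, origin 37 mm over the bench, upper side 62 mm
- module_yellow: yellow module, may be absent: upright grey box, yellow band high on its front, 50 (own x) x 54 (y) x 105 mm tall (z), 0.2-0.4 kg. Origin: centre of its foot (underside), z to its top; back (+x) to the bed, foot 0-6 mm from the bed's edge. Terminal opening: square hole 20 x 20 mm in mid-foot, 50 mm deep along z. On its back on the bed: x down, z away from the robot, origin 37 mm over the bench, upper side 62 mm
- module_red: red module, may be absent: upright grey box, red band high on its front, 50 (own x) x 54 (y) x 105 mm tall (z), 0.2-0.4 kg. Origin: centre of its foot (underside), z to its top; back (+x) to the bed, foot 0-6 mm from the bed's edge. Terminal opening: square hole 20 x 20 mm in mid-foot, 50 mm deep along z. On its back on the bed: x down, z away from the robot, origin 37 mm over the bench, upper side 62 mm
- probe1: test probe 1 of three alike: slim black rod with an orange-red band at mid-length, 13 x 94 x 13 mm, 20 g, lying on the bench along its own y; origin: on its underside at mid-length, own z up, its axis 6.5 mm above. Its tip is at own -y. It fits a module's opening, any way round its axis, with 3 mm to spare on each side, 50 mm deep, leaving 44 mm outside
- probe1_tip (a point): end point of probe 1's tip, on its axis, 47 mm from mid-length
- probe2: test probe 2 of three alike: slim black rod with an orange-red band at mid-length, 13 x 94 x 13 mm, 20 g, lying on the bench along its own y; origin: on its underside at mid-length, own z up, its axis 6.5 mm above. Its tip is at own -y. It fits a module's opening, any way round its axis, with 3 mm to spare on each side, 50 mm deep, leaving 44 mm outside
- probe2_tip (a point): end point of probe 2's tip, on its axis, 47 mm from mid-length
- probe3: test probe 3 of three alike: slim black rod with an orange-red band at mid-length, 13 x 94 x 13 mm, 20 g, lying on the bench along its own y; origin: on its underside at mid-length, own z up, its axis 6.5 mm above. Its tip is at own -y. It fits a module's opening, any way round its axis, with 3 mm to spare on each side, 50 mm deep, leaving 44 mm outside
- probe3_tip (a point): end point of probe 3's tip, on its axis, 47 mm from mid-length
- start (a joint): travel of the tester's green start button in m: 0 released, 0.006 fully down, springs back; about 4 N presses it fully
- start_top (a point): centre of the top of the round green start button (28 mm across), on the fixed white tester console (70 x 80 x 30 mm); it is pressed straight down
- solder_reel: red reel of solder wire, 81 x 96 x 46, bystander, to be left alone; origin about the centre of its underside
- transformer: small transformer with dark core and yellow winding, 42 x 60 x 36, bystander, to be left alone; origin about the centre of its underside
- battery_9v: 9 V block battery lying on its side, 27 x 47 x 18, bystander, to be left alone; origin about the centre of its underside

How it is judged:
By the outcome, as a careful person would: the job done as asked, in the order asked, and still so for the second after the job is handed in, with the robot touching nothing.
Of module_blue, module_yellow, module_red only 2 to 3 are there at a start; the rules pass over those that are not, and their reading is None.
At some moment in a run one of probe1, probe2, probe3 may be knocked a few centimetres aside while the robot is not near it.
Once in a run the grip may slacken for a moment while it holds something.
It also fails if it takes over 210 s, if anything falls off the work surface, if the arm or the gripper's body presses on something with over 40 N, if the wrist force passes 120 N, or if a joint passes its speed limit or range.

ROBOT

A 6-joint arm with a two-finger parallel gripper is mounted at the origin on a cart in front of the work surface, level with it; the furniture and walls round the work are solid. World frame = base frame: x ahead of the robot, y to its left, z up, the work surface at z = 0. Lengths are in mm, angles in rad, forces in N, time in s.
With the tool pointing down it reaches from about 300 to 850 mm from the base axis. Payload 4.2 kg.
Tool frame: the origin (TCP) lies midway between the tips of the shut fingers; the grasp point (between the pads) lies ctrl.grip_depth behind it (ctrl.grip_depth is the distance from the TCP to the grasp point, in mm); z points along the fingers, y is the line along which they close (so a half turn about z gives the same grasp; the last joint's range is limited). The gripper opens to 91 mm and grips with 3 to 60 N. Pads are 32 mm wide; open, the fingers measure 118 mm over their backs; the gripper's body (76 mm by 178 mm) begins 60 mm behind the grasp point.
Start: joints at [-0.02, 0.32, 1.565, -0, 1.257, -0.02], TCP at [575.016, 0, 213.976] pointing down, gripper open.
Joint ranges: [-3.11, 3.11], [-0.84, 2.01], [0.21, 2.61], [-1.34, 4.49], [0.05, 2.63], [-2.56, 2.56]. Speed limits (rad/s): [2.57, 2.57, 3.14, 3.14, 3.14, 3.14].

INTERFACE

Orientations are given as a unit quaternion [x, y, z, w].
In Python, from rig import ctrl gives the robot as it stands.
- The arm moves only by the tool jog_arm, never from a script. Its argument "targets" is a list that holds one entry, the list of rows, each a list of 7 numbers: the shift along the tool's x, y, z in cm, then the turn, a rotation vector about the tool's x, y, z in rad, then the opening, from 0 (shut) to 1 (fully open). A call has 1 to 20 rows; each row is the pose to reach, as a shift and turn from the pose commanded when the call began, along the tool's axes at that moment; what a row does not reach only later rows make up. A row lasts 1/10 s, in which the tool goes at most 50 mm and 8.59 degrees, less where a joint would pass 70% of its speed; a pose out of reach is approached as far as the arm can. A call with a gripper value outside its range is refused whole. The fingers move at their own pace and stop on an object; "squeeze" is the grip in N (left out, the last holds). Time passes only in rows, so rows that repeat a pose let the fingers close. It gives the time, the measured TCP pose, the force, the opening and the grip force at its end, in the units of the state.
- ctrl.observe(): the state, without advancing time (a new reading comes with each control period).
- ctrl.read_camera(name): name is "scene" or "side" or "wrist"; returns (picture, depth): 480x640x3 uint8, red, green, blue; 480x640 float32, mm along the optical axis (not along the pixel's ray), 0 where there is no reading.
- ctrl.camera_model(name): a dict with "fx", "fy", "cx", "cy" (pixels), "k1" (the pictures are not rectified: a ray, as slopes to the right and down, at radius r is drawn at 1 + k1 r^2 times it, then the intrinsics apply), "R" (3x3) and "t" (3): a world point X has camera coordinates R X + t. Camera axes: x right, y down, z forward; pixel columns grow to the right and rows downward; lengths in mm; the calibration is good to about 2 mm. A picture is of the moment at which its call begins: read the wrist's pose just before it. camera_model takes no time and is no camera call; for the wrist camera it gives the pose at the moment of the call.
- ctrl.finish_job(): hands the job in; it is judged then, once.
The state is a dict: "clock": time; "qpos": joint angles; "qvel": joint speeds; "effort": joint torques, N m; "tcp_pos": TCP position; "eef_rot": TCP orientation; "contact_force": force on the tool from outside, world axes, zero at the start; "torque": the same for the moment, N m; "finger_gap": opening from 0.0 (shut) to 1.0 (fully open); "gripper_force": force on a finger pad.
Only numpy, scipy, OpenCV 4.12 (cv2) and the standard library are available. Lean on these libraries where they do the work, as an engineer would, in place of code of your own. Each camera call takes 0.05 s, during which the arm holds its last target. There are 200 camera calls.

## Working session

There is one attempt and no reset: what is moved stays moved. The work goes in short steps, Python scripts to look and compute and a tool call to move; the robot and the scene stay as the last step left them, time stands still between calls to the robot, and variables do not carry over. Pictures are saved under pics/ and viewed, at most 14 in all, crops included, and the job is handed in when it is done.

Besides the shell and the picture viewer there is one more tool, called by a JSON object that holds its "op" and its "data". jog_arm: Moves the arm, as the interface text tells. Its arguments: {"type":"object","properties":{"targets":{"type":"array"},"squeeze":{"type":"number"}},"required":["targets"]}

```bash
mkdir -p pics
cat > h.py <<'E'
import numpy as np, cv2
from rig import ctrl
from scipy.spatial.transform import Rotation as Ro
def snap(n,save=None):
    m=ctrl.camera_model(n); p,d=ctrl.read_camera(n)
    if save: cv2.imwrite(f'pics/{save}.png',cv2.cvtColor(p,cv2.COLOR_RGB2BGR))
    return m,p,d
def slopes(m,uv):
    uv=np.asarray(uv,float).reshape(-1,1,2)
    K=np.array([[m['fx'],0,m['cx']],[0,m['fy'],m['cy']],[0,0,1]])
    return cv2.undistortPoints(uv,K,np.array([m['k1'],0,0,0,0.])).reshape(-1,2)
def onplane(m,uv,z):
    s=slopes(m,uv); R=np.array(m['R']);t=np.array(m['t'])
    D=np.c_[s,np.ones(len(s))]@R; c=-R.T@t
    return c+D*((z-c[2])/D[:,2])[:,None]
def cloud(m,d):
    v,u=np.mgrid[0:480,0:640]; s=slopes(m,np.stack([u,v],-1).reshape(-1,2))
    X=np.c_[s,np.ones(len(s))]*d.reshape(-1,1)
    P=(X-np.array(m['t']))@np.array(m['R']); P[d.reshape(-1)==0]=np.nan
    return P.reshape(480,640,3)
E
python3 - <<'E'
from h import *
print(ctrl.grip_depth, ctrl.observe())
for n in('scene','side'):
    m,p,d=snap(n,n); np.savez(n,p=p,d=d); print(n,-np.array(m['R']).T@m['t'],m['fx'],m['k1'],m['R'])
E
```

```text
18.8 {'clock': 0.0, 'qpos': array([-2.00190530e-02,  3.20295071e-01,  1.56568352e+00,  9.39884218e-06,
        1.25736204e+00, -2.00365258e-02]), 'qvel': array([ 0.000628  ,  0.00070517, -0.00065526, -0.00104377,  0.00066685,
        0.00042257]), 'effort': array([-5.01459035e-04, -4.12465632e+01, -2.31973493e+01,  7.28826877e-02,
        4.58198413e-02, -1.41870069e-04]), 'tcp_pos': array([5.74501474e+02, 2.79440444e-03, 2.13116701e+02]), 'eef_rot': array([ 7.07101361e-01,  7.07111661e-01, -6.02282389e-04, -6.33354442e-04]), 'contact_force': array([-0.16994998,  0.31503437,  0.1796385 ]), 'torque': array([-0.00387573,  0.02266745,  0.01774708]), 'gripper_force': 0.0, 'finger_gap': 0.9972127818465195}
scene [  56.07403997  851.3585254  1013.50483236] 606.446340854273 0.020324534778317867 [[-0.79570298 -0.60555617  0.01258926]
 [-0.44924665  0.57611579 -0.68283823]
 [ 0.40624403 -0.5489921  -0.73046113]]
side [-178.4378125    38.89864668  756.71511252] 501.2502548329324 0.030871323569775 [[ 0.13653526 -0.99047646  0.01773431]
 [-0.66002896 -0.10430426 -0.74396397]
 [ 0.73872857  0.08987215 -0.66798436]]
```

View pics/scene.png

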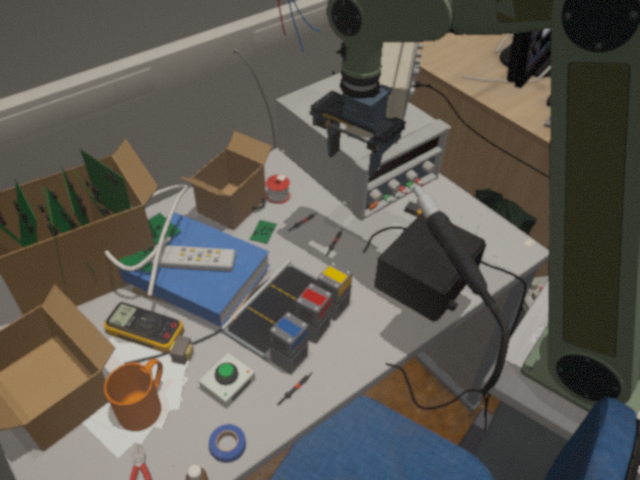

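View pics/side.png

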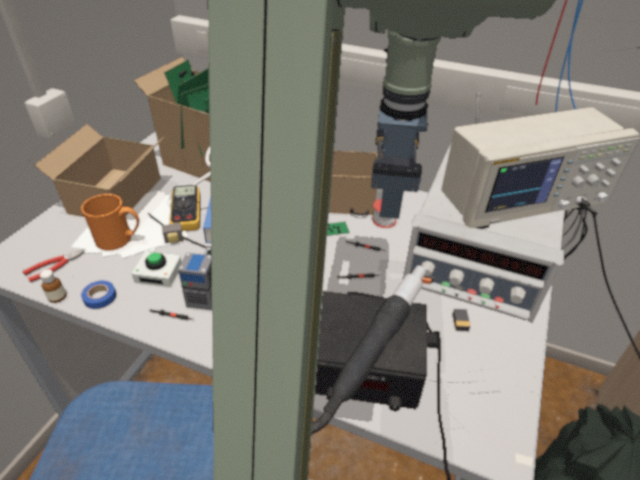

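Three modules (blue ~290,340; red ~313,305; yellow ~335,285), console (227,378), and probes at about (295,388), (301,220), (335,240) in the scene view. Now I measure.

Run:
```python
from h import *
z=np.load('scene.npz');p,d=z['p'],z['d'];m=ctrl.camera_model('scene');C=cloud(m,d)
hsv=cv2.cvtColor(p,cv2.COLOR_RGB2HSV);H,S,V=[hsv[...,i].astype(int) for i in range(3)]
def comp(mask,amin=8):
    n,l,st,ce=cv2.connectedComponentsWithStats(mask.astype('uint8'))
    return [(l==i) for i in range(1,n) if st[i,4]>=amin]
roi=np.zeros((480,640),bool);roi[180:420,180:430]=1
# probes: orange-red small bands near bench
for c in comp(roi&((H<12)|(H>172))&(S>110)&(V>70),3):
    q=C[c]; uv=np.argwhere(c).mean(0)[::-1]; print('red',c.sum(),uv.round(1),np.nanmedian(q,0).round(1),onplane(m,uv,6.5).round(1))
for nm,k in (('blue',(H>100)&(H<125)&(S>120)),('yel',(H>18)&(H<32)&(S>140)),('green',(H>45)&(H<85)&(S>110))):
    for c in comp(roi&k,40):
        q=C[c]; print(nm,c.sum(),np.argwhere(c).mean(0)[::-1].round(1),np.nanmedian(q,0).round(1),np.nanmin(q,0).round(0),np.nanmax(q,0).round(0))
# module tops z~105
X=C[...,0];Y=C[...,1];Z=C[...,2]
for c in comp(roi&(Z>99)&(Z<112)&(Y<400)&(Y>-250),60):
    q=C[c]; r=cv2.minAreaRect(q[:,:2].astype('float32')); print('top',c.sum(),np.argwhere(c).mean(0)[::-1].round(1),np.round(r[0],1),np.round(r[1],1),round(r[2],1),np.nanmedian(q[:,2]))
# console
for c in comp(roi&(Z>25)&(Z<33)&(S<40)&(V>120),60):
    q=C[c]; r=cv2.minAreaRect(q[:,:2].astype('float32')); print('z30',c.sum(),np.argwhere(c).mean(0)[::-1].round(1),np.round(r[0],1),np.round(r[1],1),round(r[2],1))
# deck dark at z12
for c in comp(roi&(Z>6)&(Z<19)&(V<75),100):
    q=C[c]; r=cv2.minAreaRect(q[:,:2].astype('float32')); print('deck',c.sum(),np.argwhere(c).mean(0)[::-1].round(1),np.round(r[0],1),np.round(r[1],1),round(r[2],1))
cv2.imwrite('pics/c1.png',cv2.resize(cv2.cvtColor(p[200:410,190:370],cv2.COLOR_RGB2BGR),None,fx=2.8,fy=2.8,interpolation=cv2.INTER_CUBIC))
```

```text
red 209 [277.1 184.5] [777.    6.4  44.7] [[806.5 -28.4   6.5]]
red 7 [416.4 180.7] [ 523.2 -226.1   36.5] [[ 537.6 -257.5    6.5]]
red 17 [401.2 187.9] [ 539.5 -178.4   36.2] [[ 553.7 -210.1    6.5]]
red 7 [284.  200.7] [757.3   6.1   1.8] [[755.2   7.7   6.5]]
red 35 [372.7 205. ] [561.1 -85.9  34.5] [[ 575.8 -113.1    6.5]]
red 7 [304.4 219.7] [673.1  32.4  10. ] [[675.5  29.6   6.5]]
red 7 [335.7 239. ] [578.1  37.8  10.8] [[580.2  35.6   6.5]]
red 235 [313.5 296.6] [473.6 265.1 105.3] [[519.4 201.6   6.5]]
red 51 [324.8 307.9] [449.  261.8  86.6] [[482.9 211.3   6.5]]
red 19 [297.5 385.3] [415.1 390.3   9.6] [[416.5 388.7   6.5]]
blue 82 [184.1 223.5] [840.1 249.8  66.4] [826. 238.  61.] [861. 269.  70.]
blue 1657 [216.6 283.4] [661.8 344.2  66.5] [615. 213.  59.] [748. 400.  73.]
blue 203 [288.5 326.7] [467.5 349.  105.6] [447. 339. 100.] [489. 361. 110.]
yel 206 [334.9 274.2] [474.4 194.4 105.1] [452. 181. 101.] [497. 208. 109.]
yel 56 [344.6 286. ] [450.  192.7  87.6] [448. 175.  74.] [452. 217.  97.]
green 225 [262.7 231.9] [730.1 118.4   1.5] [705.  82.  -5.] [756. 149.  10.]
green 146 [225.5 369.7] [523.5 464.1  51.8] [511. 449.  46.] [537. 477.  56.]
top 153 [228.1 188.5] [819.6 145.3] [121.3  63.6] 43.8 106.89568855892875
top 178 [368.1 184.6] [568.2 -70.4] [83.2 41.6] 39.2 106.04678203115202
top 2152 [410.8 251.4] [373.4  21.6] [174.6 122.3] 89.4 104.13884295632569
top 578 [334.3 275.4] [475.3 195.8] [52.2 59.1] 2.7 104.8472858073822
top 631 [313.4 297.8] [473.7 265.8] [52.3 58.6] 3.6 104.79295381319318
top 703 [288.5 328.2] [467.2 350. ] [55.4 51. ] 88.4 104.81934812716358
z30 949 [226.2 377.7] [525.7 464. ] [81.8 71.9] 89.5
deck 681 [292.9 281.4] [572.3 198.6] [79.3 64.4] 0.4
deck 153 [402.2 301.7] [363.6 104.4] [  7.6 134.2] 89.1
deck 922 [273.7 303.9] [566.4 271.7] [89.2 70.4] 2.3
deck 1058 [252.4 329.4] [558.7 343.8] [99.6 65.1] 0.6
deck 100 [287.6 363.6] [456.5 364.7] [65.9 34.4] 42.8
```

View pics/c1.png

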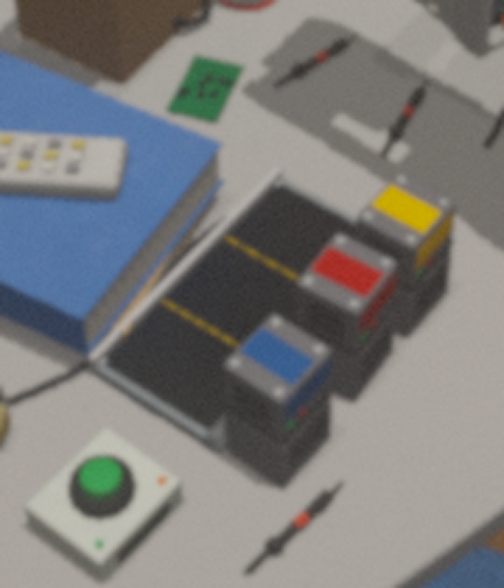

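{"op": "jog_arm", "data": {"targets": [[[4, -3.2, 0, 0, 0, 0, 0], [8, -6.4, 0, 0, 0, 0, 0], [12, -9.6, 0, 0, 0, 0, 0], [16, -12.8, 0, 0, 0, 0, 0], [19.6, -16, 0, 0, 0, 0, 0], [19.6, -16, 0, 0, 0, 0, 0], [19.6, -16, 4, 0, 0, 0, 0], [19.6, -16, 8, 0, 0, 0, 0], [19.6, -16, 12, 0, 0, 0, 0], [19.6, -16, 12, 0, 0, 0, 0], [19.6, -16, 12, 0, 0, 0, 0]]]}}

```text
clock: 1.2
tcp_pos: [415.5, 195.7, 94.2]
eef_rot: [0.707, 0.707, -0.0, -0.0]
contact_force: [-0.3, -0.2, 0.6]
finger_gap: 0.069
gripper_force: 0.0
```

{"op": "jog_arm", "data": {"targets": [[[0, 0.8, 0, 0, 0, 0, 0], [0, 1.6, 0, 0, 0, 0, 0], [0, 2.3, 0, 0, 0, 0, 0], [0, 3, 0, 0, 0, 0, 0], [0, 3.7, 0, 0, 0, 0, 0], [0, 4.4, 0, 0, 0, 0, 0], [0, 5.1, 0, 0, 0, 0, 0], [0, 5.8, 0, 0, 0, 0, 0], [0, 6.5, 0, 0, 0, 0, 0], [0, 7.2, 0, 0, 0, 0, 0], [0, 7.9, 0, 0, 0, 0, 0], [0, 8.6, 0, 0, 0, 0, 0], [0, 9.3, 0, 0, 0, 0, 0], [0, 10, 0, 0, 0, 0, 0], [0, 11, 0, 0, 0, 0, 0], [0, 12, 0, 0, 0, 0, 0], [0, 13, 0, 0, 0, 0, 0], [0, 14, 0, 0, 0, 0, 0], [0, 14, 0, 0, 0, 0, 0], [0, 14, 0, 0, 0, 0, 0]]]}}

```text
clock: 3.2
tcp_pos: [555.0, 195.9, 93.7]
eef_rot: [0.707, 0.707, -0.0, -0.0]
contact_force: [-0.8, -0.6, -0.2]
finger_gap: 0.006
gripper_force: 0.0
```

Run:
```python
from h import *
m,p,d=snap('scene');C=cloud(m,d)
cv2.imwrite('pics/t1.png',cv2.resize(cv2.cvtColor(p[200:410,190:400],cv2.COLOR_RGB2BGR),None,fx=2.5,fy=2.5))
```

```text
(no output)
```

View pics/t1.png

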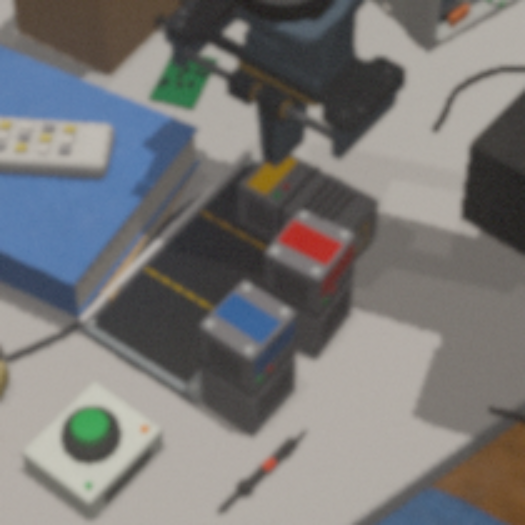

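The yellow module lies on its back (crop ~310,205). Red and blue next.

{"op": "jog_arm", "data": {"targets": [[[0, 0, -5, 0, 0, 0, 0], [2, -4, -6, 0, 0, 0, 0], [5, -8, -6, 0, 0, 0, 0], [7, -11, -6, 0, 0, 0, 0], [7, -14, -4, 0, 0, 0, 0], [7, -14, 0, 0, 0, 0, 0], [7, -14, 0, 0, 0, 0, 0], [7, -13, 0, 0, 0, 0, 0], [7, -12, 0, 0, 0, 0, 0], [7, -11.2, 0, 0, 0, 0, 0], [7, -10.5, 0, 0, 0, 0, 0], [7, -9.8, 0, 0, 0, 0, 0], [7, -9.1, 0, 0, 0, 0, 0], [7, -8.4, 0, 0, 0, 0, 0], [7, -7.7, 0, 0, 0, 0, 0], [7, -7, 0, 0, 0, 0, 0], [7, -6, 0, 0, 0, 0, 0], [7, -4, 0, 0, 0, 0, 0], [7, -2, 0, 0, 0, 0, 0], [7, 0, 0, 0, 0, 0, 0]]]}}

```text
clock: 5.25
tcp_pos: [556.4, 266.0, 93.9]
eef_rot: [0.707, 0.707, 0.0, 0.0]
contact_force: [-0.4, -0.7, 0.0]
finger_gap: 0.007
gripper_force: 0.0
```

{"op": "jog_arm", "data": {"targets": [[[0, 0, -5, 0, 0, 0, 0], [2, -4, -6, 0, 0, 0, 0], [5, -8, -6, 0, 0, 0, 0], [8.4, -11, -6, 0, 0, 0, 0], [8.4, -14.5, -4, 0, 0, 0, 0], [8.4, -14.5, 0, 0, 0, 0, 0], [8.4, -14.5, 0, 0, 0, 0, 0], [8.4, -13.2, 0, 0, 0, 0, 0], [8.4, -12.2, 0, 0, 0, 0, 0], [8.4, -11.4, 0, 0, 0, 0, 0], [8.4, -10.6, 0, 0, 0, 0, 0], [8.4, -9.8, 0, 0, 0, 0, 0], [8.4, -9.1, 0, 0, 0, 0, 0], [8.4, -8.4, 0, 0, 0, 0, 0], [8.4, -7.7, 0, 0, 0, 0, 0], [8.4, -7, 0, 0, 0, 0, 0], [8.4, -6, 0, 0, 0, 0, 0], [8.4, -4, 0, 0, 0, 0, 0], [8.4, -2, 0, 0, 0, 0, 0], [8.4, -0.5, 0, 0, 0, 0, 0]]]}}

```text
clock: 7.25
tcp_pos: [551.7, 350.0, 93.9]
eef_rot: [0.707, 0.707, 0.0, 0.0]
contact_force: [-0.6, -0.2, -0.6]
finger_gap: 0.007
gripper_force: 0.0
```

{"op": "jog_arm", "data": {"targets": [[[0, 0, -5, 0, 0, 0, 1], [0, -3, -10, 0, 0, 0, 1], [0, -6, -15, 0, 0, 0, 1], [-2, -9, -20, 0, 0, 0, 1], [-4, -12, -22, 0, 0, 0, 1], [-4, -14, -22, 0, 0, 0, 1], [-4, -14, -22, 0, 0, 0, 1], [-4, -14, -22, 0, 0, 0, 1]]]}}

```text
clock: 8.05
tcp_pos: [410.3, 310.1, 314.5]
eef_rot: [0.707, 0.707, 0.001, 0.0]
contact_force: [1.0, 0.0, -0.7]
finger_gap: 0.677
gripper_force: 0.0
```

Run:
```python
from h import *
m,p,d=snap('scene');np.savez('scene2',p=p,d=d);
m,p,d=snap('wrist','w1');np.savez('w1',p=p,d=d,R=m['R'],t=m['t']);print(-np.array(m['R']).T@m['t'],m['R'],ctrl.observe()['tcp_pos'])
```

```text
[410.09692097 390.820896   483.77063687] [[ 9.99999620e-01  5.39816202e-04  6.84804422e-04]
 [ 3.24567978e-04 -9.59336012e-01  2.82266384e-01]
 [ 8.09329510e-04 -2.82266054e-01 -9.59335822e-01]] [410.73219551 310.12424483 312.97755593]
```

View pics/w1.png

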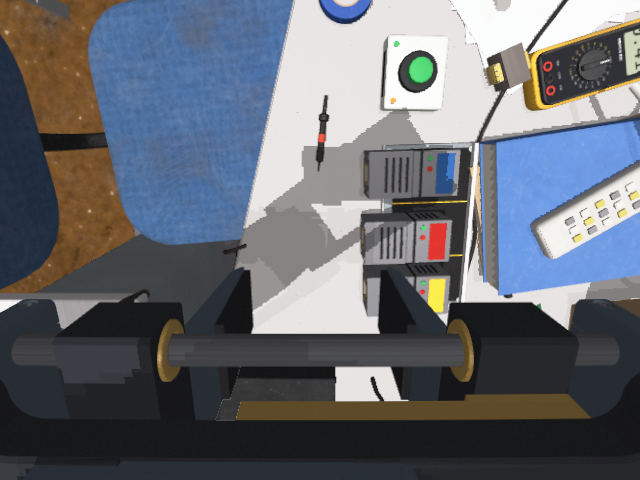

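All three modules lie on their backs (rows 175, 237, 290; feet at column ~362); probe 1 at (322,135). Zoom to identify the tip, and measure.

Run:
```python
from h import *
z=np.load('w1.npz');p,d=z['p'],z['d'];m=ctrl.camera_model('wrist');C=cloud(m,d)
b=cv2.cvtColor(p,cv2.COLOR_RGB2BGR)
a=cv2.resize(b[88:180,295:350],None,fx=6,fy=6,interpolation=cv2.INTER_CUBIC)
s=cv2.cvtColor(np.load('scene2.npz')['p'],cv2.COLOR_RGB2BGR)
c=cv2.resize(s[190:282,270:370],None,fx=4.5,fy=6*0.75,interpolation=cv2.INTER_CUBIC)
o=np.zeros((560,800,3),'uint8');o[:552,:330]=a;o[:c.shape[0],340:340+450]=c;cv2.imwrite('pics/z1.png',o)
def comp(mask,amin=8):
    n,l,st,ce=cv2.connectedComponentsWithStats(mask.astype('uint8'))
    return [(l==i) for i in range(1,n) if st[i,4]>=amin]
roi=np.zeros((480,640),bool);roi[140:320,350:475]=1
for k in comp(roi&(abs(C[...,2]-62)<5),300):
    q=C[k];r=cv2.minAreaRect(q[:,:2].astype('float32'));print('mod',k.sum(),np.argwhere(k).mean(0)[::-1].round(),np.round(r,1) if 0 else r,np.nanmedian(q[:,2]),np.nanpercentile(q[:,0],[1,99]),np.nanpercentile(q[:,1],[1,99]))
hsv=cv2.cvtColor(p,cv2.COLOR_RGB2HSV);H,S,V=[hsv[...,i].astype(int) for i in range(3)]
roi[:]=0;roi[90:175,300:345]=1
for k in comp(roi&((V<70)|(((H<12)|(H>170))&(S>130))),60):
    uv=np.argwhere(k)[:,::-1];P=onplane(m,uv,6.5)[:,:2];l=cv2.fitLine(P.astype('float32'),cv2.DIST_HUBER,0,.01,.01).ravel();t=(P-l[2:])@l[:2];print('probe',k.sum(),l,t.min(),t.max(),l[2:]+l[:2]*(t.min()+t.max())/2)
k=roi&((H<12)|(H>170))&(S>130);print(onplane(m,np.argwhere(k)[:,::-1].mean(0),6.5))
```

```text
mod 4269 [413. 173.] ((524.5436401367188, 349.71221923828125), (106.05065155029297, 54.24395751953125), 1.971272587776184) 60.87642853012875 [472.46751792 575.36260807] [323.02187958 376.93123902]
mod 3644 [407. 241.] ((523.630126953125, 267.8201904296875), (104.68396759033203, 54.926387786865234), 2.177347183227539) 60.86966363299997 [471.96570211 573.97963694] [240.7262719  295.05989715]
mod 1124 [432. 290.] ((552.4932250976562, 197.3485107421875), (57.85554122924805, 53.97771072387695), 1.5175232887268066) 61.0107584568962 [526.58865125 580.56959436] [172.56173731 223.85365646]
mod 461 [373. 296.] ((484.52435302734375, 194.7029266357422), (15.603632926940918, 54.40867233276367), 0.014033352956175804) 60.67826441473256 [476.85776596 491.93547908] [167.83242796 221.27766063]
probe 296 [1.0629972e-01 9.9433416e-01 4.1809045e+02 3.8844498e+02] -38.99650297234565 37.166138575410606 [417.99317049 387.53497988]
[[418.26641196 390.03004014   6.5       ]]
```

View pics/z1.png

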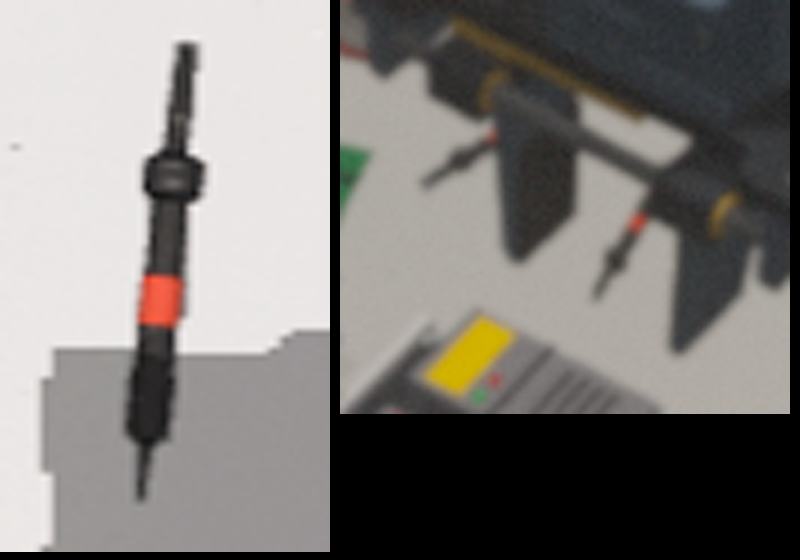

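{"op": "jog_arm", "data": {"targets": [[[1, 0.2, 4.5, 0, 0, 0, 1], [2, 0.4, 9, 0, 0, 0, 1], [3, 0.5, 13.5, 0, 0, 0, 1], [3, 0.5, 18, 0, 0, 0, 1], [3, 0.5, 22, 0, 0, 0, 1], [3, 0.5, 22, 0, 0, 0, 1], [3, 0.5, 22, 0, 0, 0, 1]]]}}

```text
clock: 8.85
tcp_pos: [415.7, 340.1, 93.3]
eef_rot: [0.707, 0.707, -0.001, -0.0]
contact_force: [0.2, 0.1, 0.4]
finger_gap: 1.001
gripper_force: 0.0
```

Run:
```python
from h import *
m,p,d=snap('wrist');np.savez('w2',p=p,d=d);C=cloud(m,d)
hsv=cv2.cvtColor(p,cv2.COLOR_RGB2HSV);H,S,V=[hsv[...,i].astype(int) for i in range(3)]
k=((H<12)|(H>170))&(S>130)&(V>100);k[300:]=0;k[:, 420:]=0
n,l,st,ce=cv2.connectedComponentsWithStats(k.astype('uint8'));i=1+st[1:,4].argmax();print(ce[i],st[i],onplane(m,ce[i],6.5),ctrl.observe()['tcp_pos'])
x,y=ce[i].astype(int)
b=cv2.cvtColor(p,cv2.COLOR_RGB2BGR)[max(0,y-100):y+100,max(0,x-80):x+80]
cv2.imwrite('pics/z2.png',cv2.resize(b,None,fx=3,fy=3,interpolation=cv2.INTER_CUBIC))
```

```text
[319.26315789 182.90643275] [313 176  13  15 171] [[418.20091974 389.67304844   6.5       ]] [416.4916891  340.85593598  94.88784001]
```

View pics/z2.png

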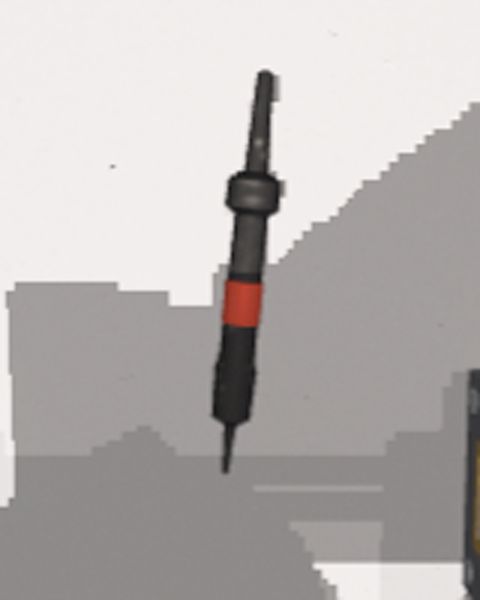

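Run:
```python
from h import *
m=ctrl.camera_model('wrist');z=np.load('w2.npz');p,d=z['p'],z['d'];C=cloud(m,d)
print(m['fx'],m['cx'],m['cy'],-np.array(m['R']).T@m['t'])
# crop origin (319-80,182-100), scale 3
for v in range(104,244,4):
    u0=int(239+(262-(v-82-24)*3*0.098)/3)-10 if 0 else None
    row=p[v,300:340].astype(int); g=row.sum(1); bg=np.median(g); k=np.where((g<bg-70)|((row[:,0]-row[:,2])>60))[0]
    if len(k): 
        c=k.mean()+300; print(v,k.min()+300,k.max()+300,row[int(k.mean())],onplane(m,[c,v],6.5)[0,:2].round(1),C[v,int(c),2].round(1))
```

```text
360.7927307741263 315.0485144782711 243.24109281485454 [415.82284613 421.33137892 265.19620067]
108 324 332 [61 58 58] [425.1 440.7] 9.4
112 323 332 [68 65 63] [424.7 438.1] 8.6
116 322 329 [71 67 66] [423.4 435.5] 8.9
120 322 329 [72 68 67] [423.4 433. ] 10.1
124 322 329 [71 67 66] [423.4 430.4] 10.9
128 321 329 [107 102  97] [423.1 427.8] 10.4
132 320 329 [75 73 70] [422.8 425.1] 9.2
136 320 329 [71 68 68] [422.8 422.5] 11.1
140 315 331 [36 34 35] [421.8 419.8] 11.3
144 315 333 [85 81 80] [422.5 417.2] 14.2
148 314 332 [117 111 107] [421.8 414.5] 15.8
152 315 332 [36 35 35] [422.2 411.8] 13.7
156 316 328 [77 73 72] [421.2 409.1] 10.6
160 316 328 [76 72 72] [421.2 406.3] 12.3
164 315 339 [56 54 54] [423.3 403.6] 10.7
168 316 327 [81 78 74] [420.9 400.8] 10.9
172 314 326 [76 73 71] [419.8 398. ] 9.9
176 313 326 [135  56  44] [419.5 395.3] 13.6
180 313 326 [182  67  50] [419.5 392.4] 10.8
184 313 326 [180  65  48] [419.5 389.6] 12.8
188 313 325 [177  64  46] [419.1 386.8] 11.9
192 312 324 [49 47 46] [418.4 383.9] 11.9
196 312 324 [48 45 45] [418.4 381. ] 12.8
200 311 324 [47 45 43] [418.1 378.1] 12.9
204 310 324 [48 46 44] [417.7 375.2] 11.7
208 310 324 [46 44 43] [417.7 372.3] 11.8
212 309 323 [46 44 43] [417.  369.3] 12.4
216 309 323 [46 44 44] [417.  366.3] 13.6
220 309 322 [45 43 43] [416.7 363.3] 12.0
224 313 318 [38 36 35] [416.7 360.3] 8.9
228 313 317 [44 41 41] [416.3 357.3] 9.3
232 313 316 [54 51 50] [415.9 354.3] 9.4
236 313 315 [40 38 38] [415.5 351.2] 8.3
```

{"op": "jog_arm", "data": {"targets": [[[0, -1.5, 0, 0, 0, 0, 1], [0, -1.5, 3.5, 0, 0, 0, 1], [0, -1.5, 7, 0, 0, 0, 1], [0, -1.5, 7, 0, 0, 0, 1], [0, -1.5, 7, 0, 0, 0, 1]]]}}

```text
clock: 9.4
tcp_pos: [400.2, 340.6, 25.5]
eef_rot: [0.707, 0.707, 0.001, 0.0]
contact_force: [-0.9, 0.1, -0.3]
finger_gap: 1.001
gripper_force: 0.0
```

Run:
```python
from h import *
m,p,d=snap('wrist');np.savez('w3',p=p,d=d)
hsv=cv2.cvtColor(p,cv2.COLOR_RGB2HSV);H,S,V=[hsv[...,i].astype(int) for i in range(3)]
k=((H<12)|(H>170))&(S>130)&(V>80);k[300:]=0;k[:, 420:]=0
n,l,st,ce=cv2.connectedComponentsWithStats(k.astype('uint8'));i=1+st[1:,4].argmax();print(ce[i],ctrl.observe()['tcp_pos'])
x,y=ce[i].astype(int)
b=cv2.cvtColor(p,cv2.COLOR_RGB2BGR)[max(0,y-120):y+100,max(0,x-50):x+50]
b=np.clip(255*(b/255.)**.5,0,255).astype('uint8')
b=cv2.resize(b,None,fx=5,fy=5,interpolation=cv2.INTER_CUBIC);b=cv2.rotate(b,cv2.ROTATE_90_CLOCKWISE)
b=cv2.resize(b,(800,int(b.shape[0]*800/b.shape[1])));print(b.shape);cv2.imwrite('pics/z3.png',b)
```

```text
[349.56190476 199.76825397] [400.9364718  341.12441155  26.17107474]
(363, 800, 3)
```

View pics/z3.png

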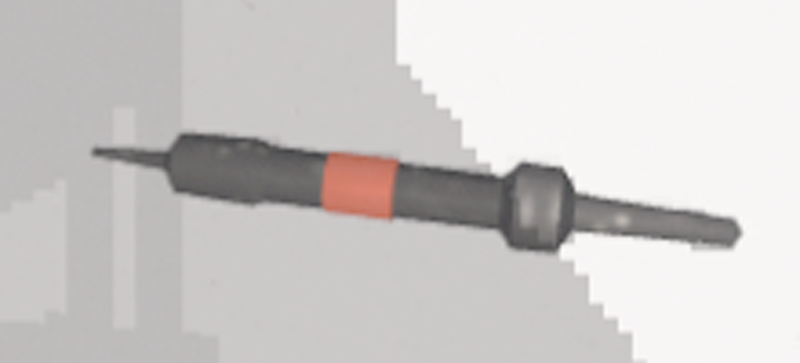

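{"op": "jog_arm", "data": {"targets": [[[2.5, 1, 0, 0, 0, 0.05, 0.8], [5, 2, 0, 0, 0, 0.1, 0.6], [7.6, 2.2, 0, 0, 0, 0.1, 0.6], [7.6, 2.2, 0, 0, 0, 0.1, 0.6], [7.6, 2.2, 1.2, 0, 0, 0.1, 0.6], [7.6, 2.2, 2.1, 0, 0, 0.1, 0.6], [7.6, 2.2, 2.1, 0, 0, 0.1, 0.6], [7.6, 2.2, 2.1, 0, 0, 0.1, 0], [7.6, 2.2, 2.1, 0, 0, 0.1, 0], [7.6, 2.2, 2.1, 0, 0, 0.1, 0], [7.6, 2.2, 2.1, 0, 0, 0.1, 0], [7.6, 2.2, 2.1, 0, 0, 0.1, 0], [7.6, 2.2, 2.1, 0, 0, 0.1, 0]]], "squeeze": 30}}

```text
clock: 10.75
tcp_pos: [422.1, 416.0, 3.1]
eef_rot: [0.742, 0.671, 0.0, 0.0]
contact_force: [0.7, -0.5, 0.5]
finger_gap: 0.134
gripper_force: 30.0
```

{"op": "jog_arm", "data": {"targets": [[[0, 0, -3, 0, 0, 0, 0], [0, 0, -6.5, 0, 0, 0, 0], [0, 0, -9.7, 0, 0, -0.1, 0], [-0.7, -0.3, -9.7, 0, 0, -0.25, 0], [-1.4, -0.6, -9.7, 0, 0, -0.4, 0], [-2.1, -0.9, -9.7, 0, 0, -0.54, 0], [-2.8, -1.2, -9.7, 0, 0, -0.68, 0], [-3.5, -1.5, -9.7, 0, 0, -0.82, 0], [-4.2, -1.8, -9.7, 0, 0, -0.96, 0], [-4.9, -2.1, -9.7, 0, 0, -1.1, 0], [-5.6, -2.4, -9.7, 0, 0, -1.24, 0], [-6.3, -2.7, -9.7, 0, 0, -1.38, 0], [-7, -3, -9.7, 0, 0, -1.52, 0], [-7.4, -3.1, -9.7, 0, 0, -1.65, 0], [-7.4, -3.1, -9.7, 0, 0, -1.705, 0], [-7.4, -3.1, -9.7, 0, 0, -1.705, 0], [-7.4, -3.1, -9.7, 0, 0, -1.705, 0], [-7.4, -3.1, -9.7, 0, 0, -1.705, 0]]]}}

```text
clock: 12.55
tcp_pos: [383.8, 345.6, 100.0]
eef_rot: [-0.017, 1.0, 0.0, 0.0]
contact_force: [-0.1, -0.8, -0.5]
finger_gap: 0.141
gripper_force: 30.0
```

Run:
```python
from h import *
o=ctrl.observe();print(o['tcp_pos'],o['eef_rot'],o['finger_gap'],o['gripper_force'],o['qpos'].round(2))
m,p,d=snap('scene');m2,p2,d2=snap('wrist')
a=cv2.resize(p[200:400,230:430],None,fx=2.75,fy=2.75,interpolation=cv2.INTER_CUBIC)
o=np.zeros((550,800,3),'uint8');o[:,:550]=a;o[:187,550:]=cv2.resize(p2,(250,187))
cv2.imwrite('pics/i1.png',o[...,::-1])
```

```text
[383.80349041 345.55098684  99.95237037] [-1.67352704e-02  9.99859953e-01  1.28431079e-05  6.50787923e-05] 0.14093877166501614 29.99739110469818 [ 0.71  0.33  1.86 -0.    0.95 -0.89]
```

View pics/i1.png

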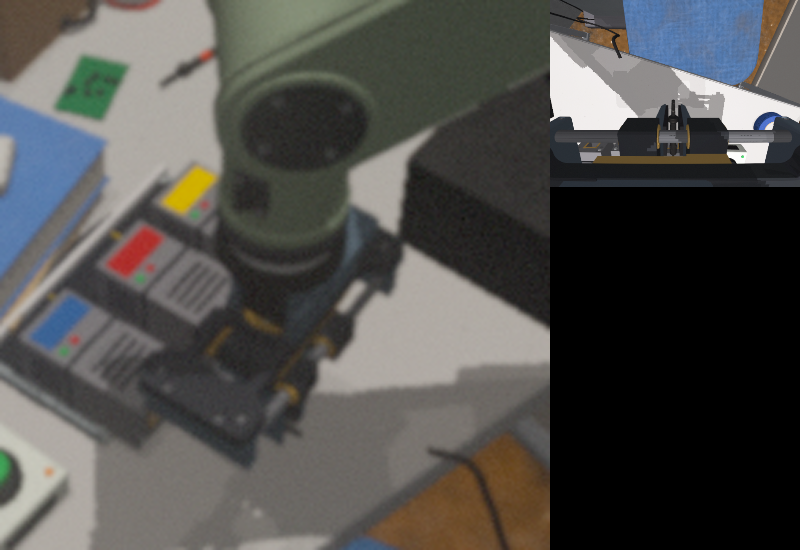

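The held probe's tail rod shows between the fingers in the wrist inset; measure its tilt from depth.

Run:
```python
from h import *
m,p,d=snap('wrist');C=cloud(m,d).reshape(-1,3)
q=C[(C[:,0]>340)&(C[:,0]<385)&(abs(C[:,1]-345)<7)&(C[:,2]>90)&(C[:,2]<115)]
print(len(q))
for a in range(350,384,3):
    s=q[(q[:,0]>=a)&(q[:,0]<a+3)]
    if len(s): print(a,len(s),s.mean(0).round(1),s.max(0).round(1),s.min(0).round(1))
```

```text
751
356 3 [358.8 345.8 104. ] [358.9 346.3 105.1] [358.8 345.3 103.3]
359 53 [360.4 345.6 104.1] [362.  347.3 105.9] [359.1 343.9 101.9]
362 47 [363.5 345.7 104.5] [364.9 347.5 106. ] [362.  344.  102.4]
365 91 [366.9 343.3 105.4] [368.  348.1 115. ] [365.  338.  100.2]
368 69 [369.4 344.8 105.7] [371.  348.2 112.9] [368.  338.4 102.4]
371 63 [372.5 345.5 105.4] [373.9 348.3 113.3] [371.1 339.6 103.1]
374 63 [375.4 345.3 106. ] [377.  348.4 114.3] [374.  339.6 102.3]
377 67 [378.6 345.4 105.3] [380.  348.5 115. ] [377.  339.8  99.8]
380 202 [381.7 345.9 105.8] [383.  351.7 114.9] [380.  339.8  98.5]
383 93 [384.  346.  107.7] [385.  351.7 110.4] [383.  340.  100.6]
```

{"op": "jog_arm", "data": {"targets": [[[0, 0, 3, 0, 0, 0, 0], [0, 0, 6, 0, 0, 0, 0], [0, 0, 6.6, 0, 0, 0, 0], [0, 0, 6.6, 0, 0, 0, 0], [-0.8, 0, 6.6, 0, 0, 0, 0], [-1.4, 0, 6.6, 0, 0, 0, 0], [-2, 0, 6.6, 0, 0, 0, 0], [-2.5, 0, 6.6, 0, 0, 0, 0], [-3, 0, 6.6, 0, 0, 0, 0], [-3.5, 0, 6.6, 0, 0, 0, 0], [-4, 0, 6.6, 0, 0, 0, 0], [-4, 0, 6.6, 0, 0, 0, 0]]]}}

```text
clock: 13.9
tcp_pos: [424.6, 347.0, 34.0]
eef_rot: [-0.017, 1.0, 0.0, 0.0]
contact_force: [-0.5, 0.0, -0.6]
finger_gap: 0.135
gripper_force: 3.0
```

{"op": "jog_arm", "data": {"targets": [[[0, 0, 0, 0, 0, 0, 0], [0, 0, 0, 0, 0, 0, 0], [0, 0, 0, 0, 0, 0, 0]]], "squeeze": 30}}

```text
clock: 14.2
tcp_pos: [423.5, 346.8, 33.9]
eef_rot: [-0.017, 1.0, -0.0, -0.0]
contact_force: [-0.8, 0.4, -0.1]
finger_gap: 0.134
gripper_force: 30.0
```

Run:
```python
from h import *
m,p,d=snap('wrist');C=cloud(m,d).reshape(-1,3)
q=C[(C[:,0]>375)&(C[:,0]<430)&(abs(C[:,1]-346)<7)&(C[:,2]>20)&(C[:,2]<50)]
for a in range(390,426,3):
    s=q[(q[:,0]>=a)&(q[:,0]<a+3)]
    if len(s): print(a,len(s),s.mean(0).round(1),s.max(0).round(1),s.min(0).round(1))
cv2.imwrite('pics/g.png',cv2.resize(p[240:330,250:400],None,fx=4,fy=4)[...,::-1])
m,p,d=snap('side');cv2.imwrite('pics/s1.png',p[...,::-1])
```

```text
396 11 [398.7 346.7  37.8] [398.9 348.   39.5] [398.5 345.6  36.7]
399 50 [400.4 346.9  38.3] [401.9 348.6  40.2] [399.  345.1  36.7]
402 47 [403.5 346.9  38.5] [405.  348.7  39.9] [402.  344.8  36. ]
405 104 [406.9 344.   40. ] [407.9 349.3  49.8] [405.  339.   32.9]
408 63 [409.4 346.3  39.3] [411.  349.4  46.5] [408.1 339.   36.8]
411 65 [412.5 346.7  39.4] [413.9 349.5  47.4] [411.1 340.8  37.2]
414 65 [415.5 346.4  39.9] [417.  349.7  49.2] [414.  340.9  37.2]
417 74 [418.7 346.6  39.6] [420.  350.8  49.9] [417.1 341.   33.3]
420 204 [421.6 347.2  40. ] [423.  352.9  49.8] [420.  341.1  32.8]
423 130 [424.5 346.9  41.6] [426.  353.   49.9] [423.1 341.2  33.6]
```

View pics/g.png

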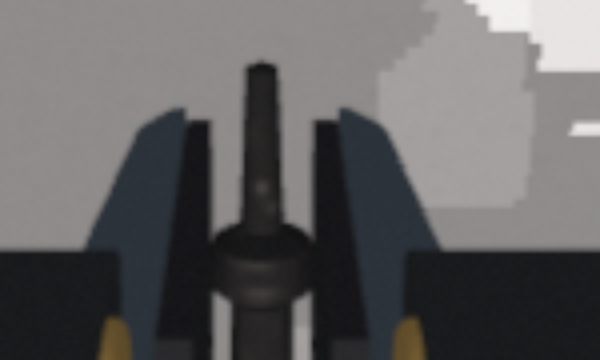

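The rod sits centred between the pads (collar at ~262,265), no slip. Continue inserting.

{"op": "jog_arm", "data": {"targets": [[[-0.4, 0, 0, 0, 0, 0, 0], [-0.8, 0, 0, 0, 0, 0, 0], [-1.2, 0, 0, 0, 0, 0, 0], [-1.6, 0, 0, 0, 0, 0, 0], [-2, 0, 0, 0, 0, 0, 0], [-2.4, 0, 0, 0, 0, 0, 0], [-2.4, 0, 0, 0, 0, 0, 0]]]}}

```text
clock: 15.0
tcp_pos: [448.4, 347.8, 33.9]
eef_rot: [-0.017, 1.0, 0.0, 0.0]
contact_force: [-0.4, -0.2, -1.3]
finger_gap: 0.14
gripper_force: 30.0
```

{"op": "jog_arm", "data": {"targets": [[[-0.4, 0, 0, 0, 0, 0, 0], [-0.4, 0, 0, 0, 0, 0, 0], [-0.4, 0, 0, 0, 0, 0, 0.35], [-0.4, 0, 0, 0, 0, 0, 0.35], [-0.4, 0, 0, 0, 0, 0, 0.35], [1, 0, 0, 0, 0, 0, 0.35], [3, 0, 0, 0, 0, 0, 0.35], [5.8, 0, 0.6, 0, 0, 0, 0.35], [5.8, 0, 0.6, 0, 0, 0, 0], [5.8, 0, 0.6, 0, 0, 0, 0], [5.8, 0, 0.6, 0, 0, 0, 0], [5.8, 0, 0.6, 0, 0, 0, 0], [4.8, 0, 0.6, 0, 0, 0, 0], [4.4, 0, 0.6, 0, 0, 0, 0], [4, 0, 0.6, 0, 0, 0, 0], [3.8, 0, 0.6, 0, 0, 0, 0], [3.6, 0, 0.6, 0, 0, 0, 0]]]}}

```text
clock: 16.7
tcp_pos: [411.4, 346.1, 27.7]
eef_rot: [-0.017, 1.0, -0.0, -0.001]
contact_force: [-2.5, 0.9, 1.2]
finger_gap: 0.008
gripper_force: 1.1
```

{"op": "jog_arm", "data": {"targets": [[[-0.15, 0, 0, 0, 0, 0, 0], [-0.3, 0, 0, 0, 0, 0, 0], [-0.4, 0, 0, 0, 0, 0, 0], [-0.4, 0, 0, 0, 0, 0, 0]]]}}

```text
clock: 17.1
tcp_pos: [415.8, 346.6, 27.9]
eef_rot: [-0.017, 1.0, -0.0, 0.0]
contact_force: [-1.0, -0.6, -0.0]
finger_gap: 0.006
gripper_force: 0.5
```

Run:
```python
from h import *
print(ctrl.observe()['tcp_pos'],ctrl.observe()['contact_force'])
m,p,d=snap('scene');C=cloud(m,d);print(sum(0 for _ in[]))
cv2.imwrite('pics/f1.png',cv2.resize(p[190:410,200:400],None,fx=2.7,fy=2.7)[...,::-1])
```

```text
[415.81753157 346.5687325   27.89683047] [-1.00546475 -0.64845993 -0.0324519 ]
0
```

{"op": "jog_arm", "data": {"targets": [[[3, 0, 0, 0, 0, 0, 0], [4, 0, -4, 0, 0, 0, 0.5], [5, 0, -8, 0, 0, 0, 1], [6, 0, -12, 0, 0, 0, 1], [6, 0, -14, 0, 0, 0, 1], [6, 0, -14, 0, 0, 0, 1]]]}}

```text
clock: 17.75
tcp_pos: [357.6, 346.2, 171.5]
eef_rot: [-0.017, 1.0, 0.003, 0.004]
contact_force: [0.8, -0.9, -0.2]
finger_gap: 0.405
gripper_force: 0.0
```

```bash
cat > meas.py <<'E'
from h import *
import sys
m,p,d=snap('wrist');C=cloud(m,d);P=C.reshape(-1,3)
def foot(y0):
    s=P[(abs(P[:,2]-61)<3)&(abs(P[:,1]-y0)<20)&(P[:,0]>455)&(P[:,0]<600)]
    e=[np.percentile(s[abs(s[:,1]-a)<2,0],1) for a in np.arange(y0-18,y0+19,4) if (abs(s[:,1]-a)<2).sum()>5]
    return np.round(e,1)
for y0 in(348,266,195):
    print(y0,'foot x',foot(y0))
    s=P[(abs(P[:,1]-y0)<10)&(P[:,2]>25)&(P[:,2]<46)&(P[:,0]>380)&(P[:,0]<480)]
    if len(s)>20: print(' tail x',np.percentile(s[:,0],[1,99]).round(1),'y',s[s[:,0]<s[:,0].min()+10].mean(0).round(1))
cv2.imwrite('pics/%s.png'%sys.argv[1],p[...,::-1])
E
python3 meas.py m1
```

```text
348 foot x [477.7 477.4 477.6 477.4 477.7 477.5 477.3 477.4 477.1 476.1]
 tail x [433.5 457.8] y [438.3 349.   34.5]
266 foot x []
195 foot x []
```

View pics/m1.png

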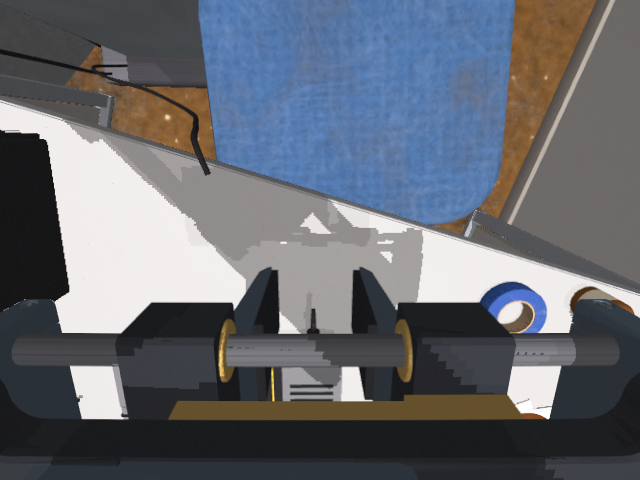

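Probe 1 is fully home (tail 44.0 mm out of the foot). Go look at the other two probes.

{"op": "jog_arm", "data": {"targets": [[[0, 0, -5, 0, 0, 0.12, 1], [-2.1, -2.6, -10, 0, 0, 0.26, 1], [-4.2, -5.3, -14, 0, 0, 0.4, 1], [-6.4, -7.9, -16.2, 0, 0, 0.54, 1], [-8.5, -10.5, -16.2, 0, 0, 0.68, 1], [-10.6, -13.1, -16.2, 0, 0, 0.82, 1], [-12.7, -15.8, -16.2, 0, 0, 0.96, 1], [-14.8, -18.4, -16.2, 0, 0, 1.1, 1], [-17, -21, -16.2, 0, 0, 1.24, 1], [-19.1, -23.7, -16.2, 0, 0, 1.38, 1], [-21.2, -26.3, -16.2, 0, 0, 1.52, 1], [-23.3, -29, -16.2, 0, 0, 1.604, 1], [-25.4, -31.5, -16.2, 0, 0, 1.604, 1], [-25.4, -31.5, -16.2, 0, 0, 1.604, 1], [-25.4, -31.5, -16.2, 0, 0, 1.604, 1], [-25.4, -31.5, -16.2, 0, 0, 1.604, 1]]]}}

```text
clock: 19.4
tcp_pos: [619.8, 39.0, 328.8]
eef_rot: [0.707, 0.708, -0.001, -0.001]
contact_force: [1.0, 1.2, -0.1]
finger_gap: 0.997
gripper_force: 0.0
```

Run:
```python
from h import *
o=ctrl.observe();print(o['tcp_pos'],o['eef_rot'])
m,p,d=snap('wrist','w5');np.savez('w5',p=p,d=d);C=cloud(m,d)
hsv=cv2.cvtColor(p,cv2.COLOR_RGB2HSV);H,S,V=[hsv[...,i].astype(int) for i in range(3)]
k=((H<12)|(H>170))&(S>120)&(V>60)
n,l,st,ce=cv2.connectedComponentsWithStats(k.astype('uint8'))
for i in range(1,n):
    if 10<st[i,4]<800: print(st[i],ce[i].round(1),onplane(m,ce[i],6.5).round(1))
```

```text
[619.84431483  38.99479914 328.84411506] [ 7.06553868e-01  7.07658487e-01 -6.23087341e-04 -8.41551365e-04]
[250   0  20  16 287] [259.5   7.2] [[551.8 270.4   6.5]]
[276   0   4  14  39] [277.9   5. ] [[573.9 272.7   6.5]]
[247  57   6   6  24] [249.6  59.2] [[537.2 213.3   6.5]]
[285 195   7   9  47] [288.1 199.1] [[581.9  38.1   6.5]]
[355 201   6   8  42] [357.4 204.5] [[677.4  30.8   6.5]]
```

View pics/w5.png

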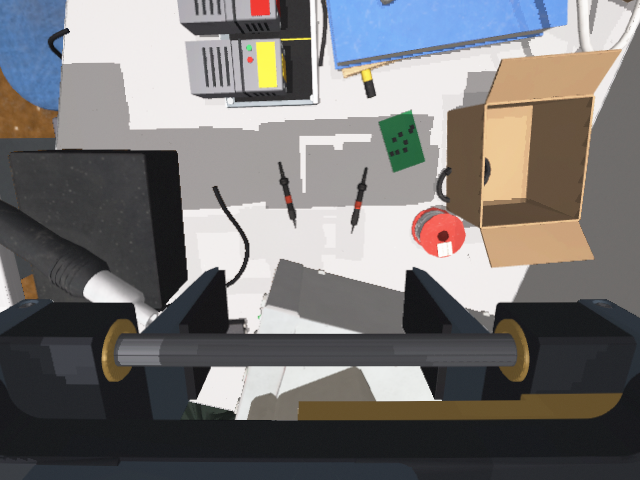

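Probe A at (288,195) with needle at (295,228); probe B at (357,204) with needle at (352,233); both collars point up (+y). Supply edge near (280,262), black station up to column 185.

Run:
```python
from h import *
m=ctrl.camera_model('wrist');z=np.load('w5.npz');p,d=z['p'],z['d'];C=cloud(m,d)
for nm,a,b in(('A',(275,155),(300,232)),('B',(346,162),(372,238))):
    u0,v0=a;u1,v1=b
    for v in list(range(v0,v1,5)):
        g=p[v,u0:u1].astype(int); s=g.sum(1);k=np.where(s<np.percentile(s,80)*0.62)[0]
        if len(k): c=k.mean()+u0; print(nm,v,len(k),onplane(m,[c,v],6.5)[0,:2].round(1))
    sub=p[v0:v1,u0:u1].astype(int).sum(2);bg=cv2.medianBlur(p[v0:v1,u0:u1],21).astype(int).sum(2)
    k=np.argwhere(sub<.6*bg)[:,::-1]+[u0,v0];P=onplane(m,k,6.5)[:,:2];l=cv2.fitLine(P.astype('float32'),cv2.DIST_HUBER,0,.01,.01).ravel();t=(P-l[2:])@l[:2];print(nm,l,l[2:]+l[:2]*t.min(),l[2:]+l[:2]*t.max())
P=C.reshape(-1,3)
o=P[(P[:,2]>45)&(P[:,2]<260)&(P[:,0]>440)&(P[:,0]<860)&(P[:,1]<130)&(P[:,1]>-60)]
g={}
for x,y,h in o: 
    k=(int(x//20)*20,int(y//20)*20); g[k]=max(g.get(k,0),round(h))
for y in range(120,-61,-20): print(y,[(x,g[(x,y)]) for x in range(440,860,20) if (x,y) in g])
```

```text
A 165 3 [572.1  84.2]
A 170 3 [573.3  77.6]
A 175 3 [574.5  70.9]
A 180 9 [575.7  64.2]
A 185 6 [577.6  57.5]
A 190 6 [578.8  50.7]
A 195 6 [581.4  43.8]
A 200 6 [582.6  36.9]
A 205 6 [583.9  30. ]
A 210 8 [586.6  23. ]
A 215 7 [587.1  15.9]
A 220 3 [589.8   8.8]
A 225 2 [590.4   1.6]
A [ 2.2461000e-01 -9.7444874e-01  5.8088318e+02  4.4433357e+01] [570.81463696  88.11475073] [591.40271258  -1.20462189]
B 167 1 [687.5  81.9]
B 172 3 [686.4  75.2]
B 177 3 [685.3  68.6]
B 182 4 [683.6  61.8]
B 187 10 [682.5  55.1]
B 192 6 [681.3  48.2]
B 197 6 [680.2  41.4]
B 202 5 [677.6  34.4]
B 207 5 [677.3  27.4]
B 212 7 [676.1  20.4]
B 217 7 [675.   13.3]
B 222 7 [673.8   6.2]
B 227 2 [671.9  -1.1]
B 232 1 [670.1  -8.3]
B [1.8636835e-01 9.8247993e-01 6.7932971e+02 3.9294582e+01] [670.86894724  -5.30811789] [687.4076994   81.87939219]
120 [(780, 111)]
100 [(780, 112)]
80 [(780, 112)]
60 [(480, 48), (780, 112), (800, 111)]
40 [(480, 49), (780, 110), (800, 111)]
20 [(760, 48), (780, 47), (800, 114), (820, 115), (840, 118)]
0 [(740, 47), (760, 48), (780, 48), (800, 132), (820, 133), (840, 135)]
-20 [(740, 48), (760, 49), (780, 49), (800, 140), (820, 141), (840, 141)]
-40 [(760, 47), (780, 50), (800, 47)]
-60 [(440, 175), (560, 172), (580, 171), (600, 171)]
```

{"op": "jog_arm", "data": {"targets": [[[0.5, -1, 4, 0, 0, -0.1, 0.8], [1, -2, 8, 0, 0, -0.2, 0.6], [1.5, -3, 12.5, 0, 0, -0.2265, 0.6], [2.5, -4.4, 17, 0, 0, -0.2265, 0.6], [2.5, -4.4, 21.5, 0, 0, -0.2265, 0.6], [2.5, -4.4, 26, 0, 0, -0.2265, 0.6], [2.5, -4.4, 30, 0, 0, -0.2265, 0.6], [2.5, -4.4, 31, 0, 0, -0.2265, 0.6], [2.5, -4.4, 31, 0, 0, -0.2265, 0.6], [2.5, -4.4, 31, 0, 0, -0.2265, 0.6]]]}}

```text
clock: 20.45
tcp_pos: [577.9, 63.8, 21.9]
eef_rot: [0.622, 0.783, 0.001, 0.001]
contact_force: [0.3, 0.3, 0.7]
finger_gap: 0.6
gripper_force: 0.0
```

Run:
```python
from h import *
o=ctrl.observe();print(o['tcp_pos'],o['contact_force'])
m,p,d=snap('wrist');C=cloud(m,d);P=C.reshape(-1,3)
s=P[(P[:,2]>8)&(P[:,2]<18)&(abs(P[:,0]-576)<22)&(P[:,1]>60)&(P[:,1]<100)]
for y in range(60,94,3):
    k=s[(s[:,1]>=y)&(s[:,1]<y+3)]
    if len(k):print(y,len(k),k.mean(0).round(1),np.ptp(k[:,0]).round(1))
```

```text
[577.8993776   63.84387202  21.92228555] [0.3184494  0.28644854 0.72265903]
60 104 [576.3  61.6  11.1] 11.8
63 121 [576.   64.6  10.8] 12.1
66 73 [576.8  67.1   9.5] 8.6
69 26 [574.9  70.5   8.4] 4.1
72 22 [573.8  73.6   8.5] 3.9
75 18 [573.4  76.3   8.4] 3.1
78 18 [572.6  79.5   8.3] 3.8
81 14 [571.6  82.5   8.5] 3.2
84 15 [570.9  85.3   8.4] 2.7
87 6 [570.9  87.7   8.2] 1.6
```

{"op": "jog_arm", "data": {"targets": [[[0, -0.15, 1, 0, 0, 0, 0.6], [0, -0.15, 1.85, 0, 0, 0, 0.6], [0, -0.15, 1.85, 0, 0, 0, 0.6], [0, -0.15, 1.85, 0, 0, 0, 0], [0, -0.15, 1.85, 0, 0, 0, 0], [0, -0.15, 1.85, 0, 0, 0, 0], [0, -0.15, 1.85, 0, 0, 0, 0], [0, -0.15, 1.85, 0, 0, 0, 0], [0, -0.15, 1.85, 0, 0, 0, 0]]], "squeeze": 30}}

```text
clock: 21.4
tcp_pos: [575.0, 63.0, 1.6]
eef_rot: [0.622, 0.783, 0.0, 0.0]
contact_force: [-0.8, 0.3, 0.1]
finger_gap: 0.135
gripper_force: 30.0
```

{"op": "jog_arm", "data": {"targets": [[[0, 0, -4, 0, 0, 0, 0], [0, 0, -8.5, 0, 0, 0, 0], [0, 0, -12.8, 0, 0, -0.05, 0], [1.6, -1.4, -12.8, 0, 0, -0.19, 0], [3.3, -2.8, -12.8, 0, 0, -0.33, 0], [5, -4.2, -12.8, 0, 0, -0.47, 0], [6.6, -5.6, -12.8, 0, 0, -0.61, 0], [8.3, -7, -12.8, 0, 0, -0.75, 0], [10, -8.4, -12.8, 0, 0, -0.89, 0], [11.6, -9.8, -12.8, 0, 0, -1.03, 0], [13.2, -11.2, -12.8, 0, 0, -1.17, 0], [14.8, -12.6, -12.8, 0, 0, -1.3, 0], [16.5, -14.1, -12.8, 0, 0, -1.379, 0], [16.5, -14.1, -12.8, 0, 0, -1.379, 0], [16.5, -14.1, -12.8, 0, 0, -1.379, 0], [16.5, -14.1, -12.8, 0, 0, -1.379, 0]]]}}

```text
clock: 23.0
tcp_pos: [401.2, 191.7, 129.6]
eef_rot: [-0.017, 1.0, 0.0, 0.001]
contact_force: [0.2, -0.5, -0.0]
finger_gap: 0.135
gripper_force: 30.0
```

```bash
cat > tail.py <<'E'
from h import *
o=ctrl.observe();T=o['tcp_pos'];print(T,o['eef_rot'],o['finger_gap'],o['gripper_force'],o['contact_force'])
m,p,d=snap('wrist');P=cloud(m,d).reshape(-1,3)-T
s=P[(P[:,2]>-4)&(P[:,2]<14)&(abs(P[:,1])<6)&(P[:,0]<0)&(P[:,0]>-40)]
for a in range(-36,-3,3):
    k=s[(s[:,0]>=a)&(s[:,0]<a+3)]
    if len(k)>2:print(a,len(k),k.mean(0).round(1),'zmax',np.percentile(k[:,2],90).round(1))
E
python3 tail.py
python3 - <<'E'
from h import *
m,p,d=snap('scene');P=cloud(m,d).reshape(-1,3)
for y0 in(195,266):
    s=P[(abs(P[:,2]-61)<5)&(abs(P[:,1]-y0)<24)&(P[:,0]>440)&(P[:,0]<600)]
    print(y0,len(s),[(y,np.percentile(s[abs(s[:,1]-y)<4,0],[2,98]).round(1)) for y in range(y0-20,y0+21,10) if (abs(s[:,1]-y)<4).sum()>5])
E
```

```text
[401.23904017 191.73646575 129.61442772] [-1.72432556e-02  9.99851186e-01  3.00978975e-05  5.23925061e-04] 0.13488321537941783 29.99807596206665 [ 0.17753535 -0.53596799 -0.03044044]
-27 35 [-24.9  -0.2   5.6] zmax 7.0
-24 48 [-22.5   0.1   6. ] zmax 6.8
-21 54 [-19.5  -0.    6. ] zmax 6.8
-18 61 [-16.5   0.3   6. ] zmax 7.0
-15 56 [-13.5   0.4   6.3] zmax 7.1
-12 64 [-10.6  -0.1   7. ] zmax 8.1
-9 67 [-7.5  0.1  7.2] zmax 7.9
-6 114 [-4.   0.6  6.5] zmax 8.3
195 900 [(175, array([476.3, 578.7])), (185, array([476. , 578.7])), (195, array([476.2, 576.8])), (205, array([476.2, 576.7])), (215, array([476.2, 576.4]))]
266 994 [(246, array([469.9, 572.6])), (256, array([471.4, 572.5])), (266, array([470.6, 569.3])), (276, array([469.9, 571.7])), (286, array([470. , 571.3]))]
```

{"op": "jog_arm", "data": {"targets": [[[0, 0, 3, 0.1, 0, 0, 0], [0, 0, 6.5, 0.1, 0, 0, 0], [0, 0, 9, 0.1, 0, 0, 0], [0, 0, 9.7, 0.1, 0, 0, 0], [0, 0, 9.7, 0.1, 0, 0, 0], [-0.6, 0, 9.7, 0.1, 0, 0, 0], [-1.2, 0, 9.7, 0.1, 0, 0, 0], [-1.7, 0, 9.7, 0.1, 0, 0, 0], [-2.2, 0, 9.7, 0.1, 0, 0, 0], [-2.7, 0, 9.7, 0.1, 0, 0, 0], [-3.2, 0, 9.7, 0.1, 0, 0, 0], [-3.2, 0, 9.7, 0.1, 0, 0, 0]]]}}

```text
clock: 24.3
tcp_pos: [433.2, 193.3, 32.5]
eef_rot: [-0.018, 0.999, -0.05, 0.001]
contact_force: [-1.0, 0.0, -0.8]
finger_gap: 0.137
gripper_force: 30.0
```

```bash
python3 tail.py
```

```text
[433.20020114 193.25330529  32.5208904 ] [-0.01766749  0.99860166 -0.04980844  0.00130472] 0.1373915436872023 29.998044669628143 [-1.0442759   0.04046878 -0.84052626]
-27 34 [-24.9   0.6   5.5] zmax 6.4
-24 48 [-22.5   0.7   6.1] zmax 7.1
-21 52 [-19.5   0.6   5.9] zmax 6.9
-18 71 [-16.5  -0.5   6.8] zmax 11.1
-15 70 [-13.6   0.4   6.7] zmax 8.3
-12 64 [-10.5   0.7   6.9] zmax 7.8
-9 60 [-7.5  1.1  6.8] zmax 7.9
-6 109 [-4.   1.3  6.3] zmax 8.1
```

{"op": "jog_arm", "data": {"targets": [[[-0.5, 0, 0, 0, 0, 0, 0], [-1, 0, 0, 0, 0, 0, 0], [-1.5, 0, 0, 0, 0, 0, 0], [-2, 0, 0, 0, 0, 0, 0], [-2.3, 0, 0, 0, 0, 0, 0], [-2.3, 0, 0, 0, 0, 0, 0], [-2.3, 0, 0, 0, 0, 0, 0.35], [-2.3, 0, 0, 0, 0, 0, 0.35], [-2.3, 0, 0, 0, 0, 0, 0.35], [0, 0, 0, 0, 0, 0, 0.35], [2, 0, 0.4, 0, 0, 0, 0.35], [3.6, 0, 0.6, 0, 0, 0, 0.35], [3.6, 0, 0.6, 0, 0, 0, 0], [3.6, 0, 0.6, 0, 0, 0, 0], [3.6, 0, 0.6, 0, 0, 0, 0], [3.6, 0, 0.6, 0, 0, 0, 0], [2.6, 0, 0.6, 0, 0, 0, 0], [2.2, 0, 0.6, 0, 0, 0, 0], [1.9, 0, 0.6, 0, 0, 0, 0], [1.7, 0, 0.6, 0, 0, 0, 0]]]}}

```text
clock: 26.35
tcp_pos: [414.7, 191.4, 26.2]
eef_rot: [-0.017, 0.999, -0.05, -0.0]
contact_force: [-2.8, 0.8, 1.0]
finger_gap: 0.005
gripper_force: 1.6
```

{"op": "jog_arm", "data": {"targets": [[[-0.1, 0, 0, 0, 0, 0, 0], [-0.2, 0, 0, 0, 0, 0, 0], [-0.2, 0, 0, 0, 0, 0, 0]]]}}

```text
clock: 26.65
tcp_pos: [417.2, 191.9, 26.5]
eef_rot: [-0.018, 0.999, -0.05, 0.001]
contact_force: [-3.6, 0.2, 2.0]
finger_gap: 0.005
gripper_force: 1.4
```

Back off and check.

{"op": "jog_arm", "data": {"targets": [[[2, 0, 0, 0, 0, 0, 0], [4, 0, -4, -0.05, 0, 0, 0.5], [5, 0, -8, -0.1, 0, 0, 1], [6, 0, -12, -0.1, 0, 0, 1], [6, 0, -14, -0.1, 0, 0, 1], [6, 0, -14, -0.1, 0, 0, 1], [6, 0, -14, -0.1, 0, 0, 1]]]}}

```text
clock: 27.35
tcp_pos: [357.4, 203.9, 165.8]
eef_rot: [-0.018, 1.0, 0.0, 0.001]
contact_force: [-0.3, -0.4, 0.2]
finger_gap: 0.497
gripper_force: 0.0
```

```bash
python3 meas.py m2; python3 -c "
from h import *
o=ctrl.observe();print(o['tcp_pos'],o['eef_rot'])"
```

```text
348 foot x []
266 foot x [471.1 471.  471.1 486.1 498.6]
195 foot x [480.9 480.7 480.7 480.3 480.4 480.7 479.9 479.6 479.7 479.6]
 tail x [436.1 455.1] y [441.3 196.1  34.4]
[356.79456087 203.52715209 164.96533745] [-1.79205461e-02  9.99839355e-01 -3.05488143e-04 -1.57801819e-04]
```

Home (44.1 mm). Now the third probe.

{"op": "jog_arm", "data": {"targets": [[[0, 0, -5, 0, 0, 0.1, 0.6], [-2.5, -1.5, -9, 0, 0, 0.24, 0.6], [-5, -3, -13.5, 0, 0, 0.38, 0.6], [-8, -4.5, -13.5, 0, 0, 0.52, 0.6], [-11, -6, -13.5, 0, 0, 0.66, 0.6], [-14, -7.7, -13.5, 0, 0, 0.8, 0.6], [-17, -9.4, -13.5, 0, 0, 0.94, 0.6], [-20, -11, -13.5, 0, 0, 1.08, 0.6], [-23, -12.8, -13.5, 0, 0, 1.22, 0.6], [-26, -14.5, -13.5, 0, 0, 1.36, 0.6], [-29, -16.2, -13.5, 0, 0, 1.5, 0.6], [-30.7, -17.5, -13.5, 0, 0, 1.606, 0.6], [-30.7, -17.5, -13.5, 0, 0, 1.606, 0.6], [-30.7, -17.5, -13.5, 0, 0, 1.606, 0.6], [-30.7, -17.5, -13.5, 0, 0, 1.606, 0.6]]]}}

```text
clock: 28.9
tcp_pos: [669.1, 40.4, 300.0]
eef_rot: [0.706, 0.708, -0.001, -0.001]
contact_force: [-0.8, -0.1, -0.0]
finger_gap: 0.6
gripper_force: 0.0
```

Run:
```python
from h import *
o=ctrl.observe();print(o['tcp_pos'],o['eef_rot'])
m,p,d=snap('wrist','w6')
hsv=cv2.cvtColor(p,cv2.COLOR_RGB2HSV);H,S,V=[hsv[...,i].astype(int) for i in range(3)]
k=((H<12)|(H>170))&(S>120)&(V>60)
n,l,st,ce=cv2.connectedComponentsWithStats(k.astype('uint8'))
for i in range(1,n):
    if not 15<st[i,4]<200: continue
    c=onplane(m,ce[i],6.5)[0]; print(st[i],c.round(1))
    if abs(c[1])<120 and 560<c[0]<730:
        x,y=ce[i].astype(int);u0,v0=x-30,max(0,y-50)
        a=p[v0:y+50,u0:x+30].astype(int);g=a.sum(2);K=((g<.55*np.median(g))|(a[...,0]-a[...,2]>60)).astype('uint8')
        nn,ll=cv2.connectedComponents(K);K=ll==ll[y-v0,x-u0]
        uv=np.argwhere(K)[:,::-1]+[u0,v0];P=onplane(m,uv,6.5)[:,:2]
        f=cv2.fitLine(P.astype('float32'),cv2.DIST_HUBER,0,.01,.01).ravel();f=f*np.r_[1,1,1,1];dv=f[:2]*np.sign(f[1]);t=(P-f[2:])@dv;w=(P-f[2:])@[-dv[1],dv[0]]
        print('dir',dv,'lo',f[2:]+dv*t.min(),'hi',f[2:]+dv*t.max())
        for a0 in np.arange(t.min(),t.max(),5): 
            q=w[(t>=a0)&(t<a0+5)]; print(round(a0-t.min()),len(q),np.ptp(q).round(1))
```

```text
[669.12660191  40.40306017 300.00937236] [ 7.06325025e-01  7.07887092e-01 -5.72060684e-04 -7.04462414e-04]
[196   0  21   8 157] [544.8 266.8   6.5]
[227   0   7  10  36] [572.5 266.8   6.5]
[199  52   6   7  32] [535.1 213.8   6.5]
[319 206   7   9  49] [677.6  30.7   6.5]
dir [0.18493846 0.98275012] lo [670.84087787  -5.05863223] hi [687.12442423  81.47100067]
0 4 0.8
5 10 5.5
10 23 8.0
15 24 8.0
20 22 7.7
25 22 7.5
30 23 7.2
35 23 7.7
40 22 7.4
45 22 6.9
50 23 7.1
55 27 10.4
60 36 11.1
65 17 7.8
70 14 4.3
75 12 3.5
80 12 3.2
85 6 2.5
```

{"op": "jog_arm", "data": {"targets": [[[0.8, 0.7, 4, 0, 0, 0.1, 0.6], [1.6, 1.35, 8, 0, 0, 0.185, 0.6], [1.6, 1.35, 12.5, 0, 0, 0.185, 0.6], [1.6, 1.35, 17, 0, 0, 0.185, 0.6], [1.6, 1.35, 21.5, 0, 0, 0.185, 0.6], [1.6, 1.35, 26, 0, 0, 0.185, 0.6], [1.6, 1.35, 27.8, 0, 0, 0.185, 0.6], [1.6, 1.35, 27.8, 0, 0, 0.185, 0.6], [1.6, 1.35, 27.8, 0, 0, 0.185, 0.6]]]}}

```text
clock: 29.85
tcp_pos: [683.8, 56.4, 24.0]
eef_rot: [0.769, 0.639, 0.001, 0.0]
contact_force: [0.3, -0.1, 0.1]
finger_gap: 0.597
gripper_force: 0.0
```

Run:
```python
from h import *
o=ctrl.observe();print(o['tcp_pos'],o['contact_force'])
m,p,d=snap('wrist');C=cloud(m,d);P=C.reshape(-1,3)
s=P[(P[:,2]>8)&(P[:,2]<18)&(abs(P[:,0]-684)<22)&(P[:,1]>48)&(P[:,1]<100)]
for y in range(48,90,3):
    k=s[(s[:,1]>=y)&(s[:,1]<y+3)]
    if len(k):print(y,len(k),k.mean(0).round(1),np.ptp(k[:,0]).round(1))
```

```text
[683.82801522  56.4263029   24.01064424] [ 0.27286491 -0.05680338  0.12056263]
48 47 [681.5  49.3   9.5] 9.3
51 82 [682.9  52.7  11. ] 11.5
54 110 [682.7  55.5  11. ] 12.3
57 115 [682.5  58.5  10.2] 11.3
60 29 [683.8  61.6   8.7] 4.2
63 26 [684.2  64.4   8.5] 4.3
66 23 [684.7  67.6   8.4] 4.4
69 16 [685.5  70.6   8.6] 3.6
72 16 [686.1  73.9   8.6] 2.6
75 11 [686.6  76.6   8.4] 2.7
78 12 [687.2  79.8   8.5] 3.5
```

{"op": "jog_arm", "data": {"targets": [[[0, 0, 1, 0, 0, 0, 0.6], [0, 0, 2, 0, 0, 0, 0.6], [0, 0, 2, 0, 0, 0, 0.6], [0, 0, 2, 0, 0, 0, 0], [0, 0, 2, 0, 0, 0, 0], [0, 0, 2, 0, 0, 0, 0], [0, 0, 2, 0, 0, 0, 0], [0, 0, 2, 0, 0, 0, 0], [0, 0, 2, 0, 0, 0, 0]]]}}

```text
clock: 30.8
tcp_pos: [683.5, 55.9, 2.9]
eef_rot: [0.769, 0.639, 0.0, 0.0]
contact_force: [-0.7, -0.3, -0.3]
finger_gap: 0.137
gripper_force: 30.0
```

{"op": "jog_arm", "data": {"targets": [[[0, 0, -4, 0, 0, 0, 0], [0, 0, -8.5, 0, 0, 0, 0], [0, 0, -12.7, 0, 0, -0.05, 0], [1.2, -2.5, -12.7, 0, 0, -0.19, 0], [2.4, -5, -12.7, 0, 0, -0.33, 0], [3.6, -7.7, -12.7, 0, 0, -0.47, 0], [4.8, -10.4, -12.7, 0, 0, -0.61, 0], [6, -13, -12.7, 0, 0, -0.75, 0], [7.2, -15.6, -12.7, 0, 0, -0.89, 0], [8.4, -18.2, -12.7, 0, 0, -1.03, 0], [9.6, -20.8, -12.7, 0, 0, -1.17, 0], [10.8, -23.4, -12.7, 0, 0, -1.3, 0], [12, -26, -12.7, 0, 0, -1.43, 0], [13.5, -29, -12.7, 0, 0, -1.56, 0], [15, -32.1, -12.7, 0, 0, -1.68, 0], [15, -32.1, -12.7, 0, 0, -1.791, 0], [15, -32.1, -12.7, 0, 0, -1.791, 0], [15, -32.1, -12.7, 0, 0, -1.791, 0], [15, -32.1, -12.7, 0, 0, -1.791, 0]]]}}

```text
clock: 32.7
tcp_pos: [395.9, 261.9, 129.8]
eef_rot: [-0.017, 1.0, 0.0, 0.0]
contact_force: [0.6, -0.8, -0.7]
finger_gap: 0.141
gripper_force: 30.0
```

```bash
python3 tail.py
```

```text
[395.931928   261.92632569 129.82767634] [-1.66472050e-02  9.99861412e-01  1.69628039e-05  1.66995828e-04] 0.14075504147893184 29.99771296977997 [ 0.63748612 -0.75609657 -0.6751913 ]
-27 31 [-24.9   0.    4.3] zmax 5.2
-24 46 [-22.5   0.1   4.7] zmax 5.5
-21 53 [-19.5   0.1   4.9] zmax 5.8
-18 61 [-16.5   0.4   4.7] zmax 5.6
-15 61 [-13.3  -0.    5.2] zmax 5.9
-12 63 [-10.4   0.1   5.6] zmax 6.2
-9 57 [-7.5  0.2  5.8] zmax 6.6
-6 102 [-4.   0.6  4.9] zmax 6.7
```

{"op": "jog_arm", "data": {"targets": [[[0, 0.1, 3, 0, 0, 0, 0], [0, 0.1, 6.5, 0, 0, 0, 0], [0, 0.1, 9, 0, 0, 0, 0], [0, 0.1, 9.6, 0, 0, 0, 0], [0, 0.1, 9.6, 0, 0, 0, 0], [-0.6, 0.1, 9.6, 0, 0, 0, 0], [-1.2, 0.1, 9.6, 0, 0, 0, 0], [-1.7, 0.1, 9.6, 0, 0, 0, 0], [-2.2, 0.1, 9.6, 0, 0, 0, 0], [-2.7, 0.1, 9.6, 0, 0, 0, 0], [-3.2, 0.1, 9.6, 0, 0, 0, 0], [-3.2, 0.1, 9.6, 0, 0, 0, 0]]]}}

```text
clock: 33.95
tcp_pos: [428.2, 264.5, 33.9]
eef_rot: [-0.018, 1.0, 0.0, 0.0]
contact_force: [-0.7, 0.8, 0.6]
finger_gap: 0.138
gripper_force: 30.0
```

```bash
python3 tail.py
```

```text
[428.22313885 264.52424294  33.86424974] [-1.76733991e-02  9.99843716e-01  1.90910931e-04  3.97596242e-04] 0.1378307070341895 29.99766379594803 [-0.74831968  0.7785226   0.61554014]
-27 29 [-24.9  -0.1   4.2] zmax 4.9
-24 48 [-22.6   0.1   4.7] zmax 5.4
-21 54 [-19.4   0.1   4.7] zmax 5.8
-18 54 [-16.5   0.2   4.5] zmax 5.5
-15 63 [-13.5   0.3   5.1] zmax 6.1
-12 59 [-10.5  -0.    5.7] zmax 6.5
-9 59 [-7.5  0.4  5.2] zmax 6.2
-6 101 [-4.1  0.5  5.2] zmax 6.8
```

{"op": "jog_arm", "data": {"targets": [[[-0.5, 0, 0, 0, 0, 0, 0], [-1, 0, 0, 0, 0, 0, 0], [-1.5, 0, 0, 0, 0, 0, 0], [-2, 0, 0, 0, 0, 0, 0], [-2.2, 0, 0, 0, 0, 0, 0], [-2.2, 0, 0, 0, 0, 0, 0], [-2.2, 0, 0, 0, 0, 0, 0.35], [-2.2, 0, 0, 0, 0, 0, 0.35], [-2.2, 0, 0, 0, 0, 0, 0.35], [0, 0, 0, 0, 0, 0, 0.35], [2, 0, 0.4, 0, 0, 0, 0.35], [3.6, 0, 0.6, 0, 0, 0, 0.35], [3.6, 0, 0.6, 0, 0, 0, 0], [3.6, 0, 0.6, 0, 0, 0, 0], [3.6, 0, 0.6, 0, 0, 0, 0], [3.6, 0, 0.6, 0, 0, 0, 0], [2.6, 0, 0.6, 0, 0, 0, 0], [2.2, 0, 0.6, 0, 0, 0, 0], [1.9, 0, 0.6, 0, 0, 0, 0], [1.7, 0, 0.6, 0, 0, 0, 0]]]}}

```text
clock: 36.0
tcp_pos: [410.0, 263.3, 27.5]
eef_rot: [-0.018, 1.0, -0.0, -0.001]
contact_force: [-3.7, 0.1, 1.6]
finger_gap: 0.005
gripper_force: 1.5
```

{"op": "jog_arm", "data": {"targets": [[[-0.1, 0, 0, 0, 0, 0, 0], [-0.2, 0, 0, 0, 0, 0, 0], [-0.2, 0, 0, 0, 0, 0, 0]]]}}

```text
clock: 36.3
tcp_pos: [412.2, 263.7, 27.8]
eef_rot: [-0.018, 1.0, -0.0, -0.0]
contact_force: [-4.5, 0.6, 1.9]
finger_gap: 0.003
gripper_force: 1.4
```

{"op": "jog_arm", "data": {"targets": [[[2, 0, 0, 0, 0, 0, 0], [4, 0, -4, 0, 0, 0, 0.5], [5, 0, -8, 0, 0, 0, 1], [6, 0, -12, 0, 0, 0, 1], [6, 0, -14, 0, 0, 0, 1], [6, 0, -14, 0, 0, 0, 1], [6, 0, -14, 0, 0, 0, 1]]]}}

```text
clock: 37.0
tcp_pos: [352.9, 261.8, 167.8]
eef_rot: [-0.018, 1.0, 0.0, 0.001]
contact_force: [0.7, 0.6, -0.0]
finger_gap: 0.498
gripper_force: 0.0
```

```bash
python3 meas.py m3; python3 -c "
from h import *
o=ctrl.observe();print(o['tcp_pos'],o['eef_rot'])"
```

```text
348 foot x []
266 foot x [475.7 476.1 475.6 475.7 475.5 475.2 475.1 474.9 475.  474.5]
 tail x [431.6 451.8] y [436.2 265.6  34.4]
195 foot x [499.6]
[352.31995669 261.37639031 166.91088046] [-1.78437213e-02  9.99840724e-01 -3.19958594e-04 -1.62277493e-04]
```

Home (43.7 mm). Now the button.

{"op": "jog_arm", "data": {"targets": [[[-3, 3.3, 0, 0, 0, 0, 0], [-6, 6.6, 0, 0, 0, 0, 0], [-9, 9.9, 0, 0, 0, 0, 0], [-12, 13.2, 0, 0, 0, 0, 0], [-15, 16.5, 0, 0, 0, 0, 0], [-17.9, 19.7, 0, 0, 0, 0, 0], [-17.9, 19.7, 3.5, 0, 0, 0, 0], [-17.9, 19.7, 7, 0, 0, 0, 0], [-17.9, 19.7, 10.3, 0, 0, 0, 0], [-17.9, 19.7, 10.3, 0, 0, 0, 0], [-17.9, 19.7, 10.3, 0, 0, 0, 0]]]}}

```text
clock: 38.15
tcp_pos: [524.1, 464.5, 63.3]
eef_rot: [-0.018, 1.0, -0.001, -0.001]
contact_force: [0.6, -0.2, -0.2]
finger_gap: 0.004
gripper_force: 0.0
```

Run:
```python
from h import *
o=ctrl.observe();print(o['tcp_pos'],o['finger_gap'])
m,p,d=snap('scene');cv2.imwrite('pics/b1.png',cv2.resize(p[200:420,170:390],None,fx=2.7,fy=2.7)[...,::-1])
```

```text
[524.06666009 464.47307442  63.28501438] 0.004295359621638487
```

View pics/b1.png

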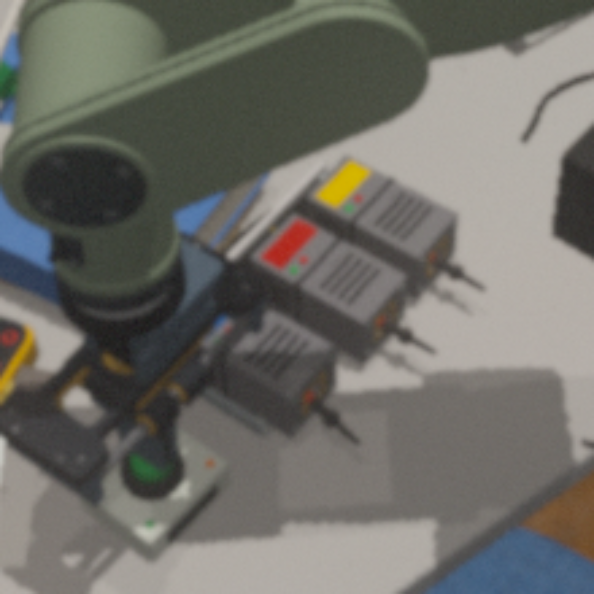

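All three probes sit in the feet with only collar and tail outside; the fingers are above the button (150,470). Press.

{"op": "jog_arm", "data": {"targets": [[[0, 0, 0.5, 0, 0, 0, 0], [0, 0, 0.8, 0, 0, 0, 0], [0, 0, 1.1, 0, 0, 0, 0], [0, 0, 1.3, 0, 0, 0, 0], [0, 0, 1.5, 0, 0, 0, 0], [0, 0, 1.5, 0, 0, 0, 0]]]}}

```text
clock: 38.8
tcp_pos: [524.3, 465.0, 50.0]
eef_rot: [-0.018, 1.0, 0.0, 0.0]
contact_force: [-0.1, -0.0, 2.6]
finger_gap: 0.006
gripper_force: 1.0
```

{"op": "jog_arm", "data": {"targets": [[[0, 0, 0.15, 0, 0, 0, 0], [0, 0, 0.3, 0, 0, 0, 0], [0, 0, 0.4, 0, 0, 0, 0], [0, 0, 0.4, 0, 0, 0, 0]]]}}

```text
clock: 39.2
tcp_pos: [524.4, 465.0, 46.3]
eef_rot: [-0.018, 1.0, 0.0, 0.0]
contact_force: [-1.3, -0.8, 4.3]
finger_gap: 0.001
gripper_force: 2.5
```

{"op": "jog_arm", "data": {"targets": [[[0, 0, 0.15, 0, 0, 0, 0], [0, 0, 0.25, 0, 0, 0, 0], [0, 0, 0.25, 0, 0, 0, 0]]]}}

```text
clock: 39.5
tcp_pos: [524.4, 465.1, 46.1]
eef_rot: [-0.018, 1.0, 0.0, 0.001]
contact_force: [-3.5, -3.6, 14.5]
finger_gap: 0.004
gripper_force: 7.4
```

Hard stop reached. Release and retreat, then a final check.

{"op": "jog_arm", "data": {"targets": [[[0, 0, -1, 0, 0, 0, 0], [0, 0, -4, 0, 0, 0, 0], [0, 0, -8, 0, 0, 0, 0], [0, 0, -12, 0, 0, 0, 0], [3.5, -3.5, -15, 0, 0, 0, 0], [7, -7, -18, 0, 0, 0, 0], [10.5, -10.5, -20, 0, 0, 0, 0], [14, -14, -20, 0, 0, 0, 0], [17, -18, -20, 0, 0, 0, 0], [17, -18, -20, 0, 0, 0, 0], [17, -18, -20, 0, 0, 0, 0]]]}}

```text
clock: 40.6
tcp_pos: [359.2, 277.2, 243.7]
eef_rot: [-0.017, 1.0, -0.0, 0.0]
contact_force: [0.8, 1.1, -0.5]
finger_gap: 0.006
gripper_force: 0.0
```

```bash
python3 meas.py m4
python3 - <<'E'
from h import *
m,p,d=snap('scene');P=cloud(m,d).reshape(-1,3)
for y0 in(195,266,348):
    s=P[(abs(P[:,2]-61)<5)&(abs(P[:,1]-y0)<20)&(P[:,0]>440)&(P[:,0]<600)]
    t=P[(abs(P[:,1]-y0)<12)&(P[:,2]>28)&(P[:,2]<50)&(P[:,0]>400)&(P[:,0]<470)]
    if len(s)>20 and len(t)>5: print(y0,len(s),np.percentile(s[:,0],1).round(1),np.median(s[:,2]).round(1),'tail',t[:,0].min().round(1))
h=cv2.cvtColor(p,cv2.COLOR_RGB2HSV);C=P.reshape(480,640,3);k=(h[...,0]>45)&(h[...,0]<85)&(h[...,1]>110)&(C[...,1]>430)&(C[...,1]<500);print('btn z',np.nanmedian(C[k][:,2]),k.sum())
E
```

```text
348 foot x []
 tail x [431.2 459.4] y [436.  355.5  28. ]
266 foot x [476.2]
195 foot x []
 tail x [436.4 463.5] y [440.9 196.3  34.3]
195 735 480.0 61.7 tail 435.1
266 824 474.8 61.9 tail 430.8
348 927 476.5 61.8 tail 431.8
btn z 185.79255643397286 642
```

```bash
python3 -c "
from rig import ctrl
print(ctrl.finish_job())"
```

```text
the job is handed in; nothing more can be done
None
```

I tipped all three modules onto their backs, pushed a probe fully home in each (about 44 mm left outside), pressed the start button to its stop and released it, and handed the job in at about 41 s; I took the thin needle end of the probes as the tip, which the images left ambiguous.

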